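Fit the last topping tin into the crowded caddy

ROBOT

A 7-joint arm with a two-finger parallel gripper is mounted at the origin on the work surface. World frame = base frame: x ahead of the robot, y to its left, z up, the work surface at z = 0. Lengths are in m, angles in degrees, forces in N, time in s.
With the tool pointing down it reaches from about 0.425 to 0.875 m from the base axis. Payload 4.7 kg.
Tool frame: the origin (TCP) lies midway between the tips of the shut fingers; the grasp point (between the pads) lies 19 mm behind it (env.grip_depth is the distance from the TCP to the grasp point, in m); z points along the fingers, y is the line along which they close (so a half turn about z gives the same grasp; the last joint's range is limited). The gripper opens to 87 mm and grips with 3 to 60 N. Pads are 19 mm wide; open, the fingers measure 117 mm over their backs; the gripper's body (75 mm by 190 mm) begins 51 mm behind the grasp point.
Start: joints at [64.406, 18.392, -4.016, 83.108, 1.295, 78.541, -3.26], TCP at [0.289, -0.582, 0.223] pointing down, gripper open.
Joint ranges: [-163.93, 163.93], [-17.29, 119.83], [-79.2, 71.16], [3.27, 140.29], [-89.18, 269.18], [5.43, 117.66], [-154.24, 154.24]. Speed limits (degrees/s): [147.25, 147.25, 180, 180, 180, 180, 180].

INTERFACE

Orientations are given as [roll, pitch, yaw] about the fixed x, y, z axes, in that order (R = Rz(yaw) Ry(pitch) Rx(roll)).
In Python, from cell import get_obs, optics, env, nets gives the robot as it stands.
- The arm moves only by the shell command python3 -m creep 'ROWS' [FORCE]. ROWS is JSON, a list of rows, each an object of numbers: "wx", "wy", "wz": the turn, a rotation vector about the tool's x, y, z in degrees; "tx", "ty", "tz": the shift along the tool's x, y, z in mm; "gripper": the opening, from -1 (shut) to 1 (fully open). A call has 1 to 5 rows; each row is the pose to reach, as a shift and turn from the pose commanded when the call began, along the tool's axes at that moment; what a row does not reach only later rows make up. A row lasts 1/12 s, in which the tool goes at most 41.7 mm and 7.16 degrees, less where a joint would pass 70% of its speed; a pose out of reach is approached as far as the arm can. A call with a gripper value outside its range is refused whole. The fingers move at their own pace and stop on an object; FORCE is the grip in N (left out, the last holds). Time passes only in rows, so rows that repeat a pose let the fingers close. It gives the time, the measured TCP pose, the force, the opening and the grip force at its end, in the units of the state.
- get_obs(): the state, without advancing time (a new reading comes with each control period).
- optics.read_camera(name): name is "scene" or "top" or "wrist"; returns (picture, depth): 400x640x3 uint8, red, green, blue; 400x640 float32, m along the optical axis (not along the pixel's ray), 0 where there is no reading.
- optics.camera_info(name): a dict with "fovy" (degrees; the focal length in pixels is half the picture's height over the tangent of half this angle, whatever the lens; pixels are square), "cx", "cy" (the principal point, pixels), "R" (3x3) and "t" (3): a world point X has camera coordinates R X + t; the wrist camera has in their place "tool_from_camera" (4x4, takes a point from camera to tool coordinates, whose origin is the TCP and whose axes are the flange's). Camera axes: x right, y down, z forward; pixel columns grow to the right and rows downward; lengths in m; the calibration is good to about 2 mm. The wrist camera is an equidistant fisheye: a pixel r from the principal point sees the ray r / f radians off the axis. A picture is of the moment at which its call begins: read the wrist's pose just before it. camera_info takes no time and is no camera call.
- env.sign_off(): hands the job in; it is judged then, once.
Trained networks look in the newest picture that a camera, given by its name, has taken for a name from the list of things; names that differ only in an ending like _2 or _b are one class to them, and where a whole thing is asked for, a point or a joint stands for the part that bears it (a point fixed in the world has none). Each returns a list of dicts, best first, with "confidence" (0 to 1); they miss things now and then, are a little off and sometimes report something else, mostly with a low value. They report only what shows in the picture. A call takes as long as a camera call. They do not tell look-alikes from the thing itself.
- nets.look_for(query, camera): "point" ([x, y, z] in m, in world coordinates, good to about 4 mm: the middle of the surface that is visible of it).
- nets.place_of(query, camera): "point" ([x, y, z] in m, in world coordinates, good to about 4 mm: a listed point, or the origin of a listed thing).
The state is a dict: "time_s": time; "qpos": joint angles; "joint_velocities": joint speeds; "effort": joint torques, N m; "tool_pos": TCP position; "tool_rot": TCP orientation; "force": force on the tool from outside, world axes, zero at the start; "wrist_torque": the same for the moment, N m; "grip_width": finger opening in m; "grasp_force": force on a finger pad.
Only numpy, scipy, OpenCV 4.12 (cv2) and the standard library are available. Lean on these libraries where they do the work, as an engineer would, in place of code of your own. Each camera call takes 0.05 s, during which the arm holds its last target. There are 200 camera calls.

TASK

One knob-lidded topping tin was left out on the pastry bench; it is the same size as the two in the dark steel caddy. Nudge the tins in the caddy gently aside, without lifting them out or knocking them over, and set (do not drop) the loose one in with them, so that all three stand upright on the caddy's floor.

Things in the scene. Friction and masses are not known exactly. Their poses are not given: they have to be found in the camera images.
- tin: The loose tin: plain metal canister, 64 mm diameter, 54 mm high, with a dark band and a round black knob on its lid, 24 mm diameter and 30 mm high (84 mm overall); about 0.22 kg. It stands upright on the bench among other ware: a taller knobless shaker (58 mm diameter, 130 mm high) and a wider, flatter knobbed tin (96 mm diameter, 40 mm high, 70 mm with its knob), which are not wanted. Origin: centre of the underside, z up along the knob.
- caddy: Dark steel open caddy, fixed to the bench. Inside 90 mm (its x axis) by 236 mm (its y axis, the row of tins); floor 4 mm thick, walls 5 mm thick, wall tops 38 mm above the bench. Origin: centre of its underside, z up. It holds two tins with free space between and beside them, no single gap wide enough for a third until one is slid along the row. A tin slides on the floor under a few newtons when pushed low on its body (below the lid).
- tin_end: Tin in the caddy, same shape and size as the loose one, standing near the caddy's +y end (4 to 10 mm from that wall). Origin: centre of the underside, z up.
- tin_mid: Tin in the caddy, same shape and size, standing about halfway between the other tin and the caddy's -y end wall, with a gap of 42 to 59 mm on either side of it. Origin: centre of the underside, z up.
Not all that is in view belongs to the job. Leave any pink or red look-alike of the tin_end alone.

How it is judged:
By the outcome, as a careful person would: the job done as asked, in the order asked, and still so for the second after the job is handed in, with the robot touching nothing.
It also fails if it takes over 48 s, if anything falls off the work surface, if the arm or the gripper's body presses on something with over 40 N, if the wrist force passes 120 N, or if a joint passes its speed limit or range.

## Working session

There is one attempt and no reset: what is moved stays moved. The work goes in short steps, Python scripts to look and compute and a shell command to move; the robot and the scene stay as the last step left them, time stands still between calls to the robot, and variables do not carry over. Pictures are saved under pics/ and viewed, at most 10 in all, crops included, and the job is handed in when it is done.

```bash
mkdir -p pics; python3 - <<'E'
from cell import get_obs, optics, env, nets
import cv2, numpy as np
o=get_obs(); print(o['time_s'],o['tool_pos'],o['tool_rot'],env.grip_depth)
ims=[]
for c in ['top','scene']:
    p,d=optics.read_camera(c); cv2.imwrite(f'pics/{c}0.png',p[:,:,::-1]); np.savez(f'pics/{c}0.npz',p=p,d=d)
    for q in ['tin','caddy','tin_end','tin_mid']:
        for r in nets.place_of(q,c)[:5]: print(c,q,np.round(r['point'],3),round(r['confidence'],2))
E
```

```text
0.0 [ 0.28874953 -0.58175288  0.22147528] [-1.79893680e+02  6.10064942e-03  2.64018104e+01] 0.0187
top tin [ 0.438 -0.139  0.002] 0.86
top caddy [0.504 0.126 0.002] 0.93
top caddy [0.504 0.204 0.001] 0.17
top tin_end [0.514 0.322 0.001] 0.73
top tin_end [0.383 0.218 0.001] 0.72
top tin_mid [0.502 0.094 0.001] 0.89
scene tin [ 0.433 -0.139  0.002] 0.6
scene caddy [ 0.5    0.133 -0.002] 0.81
scene tin_end [0.504 0.205 0.006] 0.89
scene tin_end [ 0.515  0.326 -0.001] 0.83
scene tin_end [ 0.381  0.213 -0.   ] 0.74
scene tin_mid [0.502 0.09  0.005] 0.71
```

View pics/top0.png

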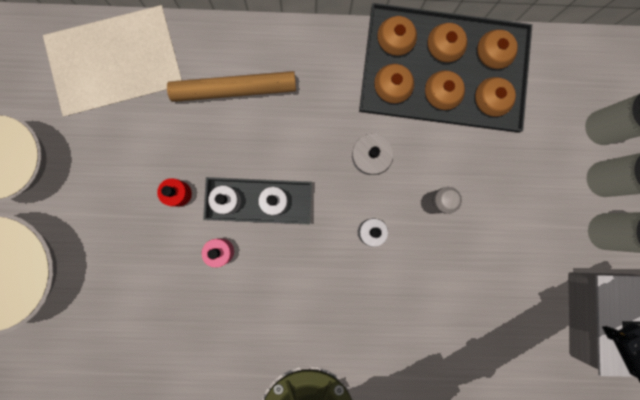

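View pics/scene0.png

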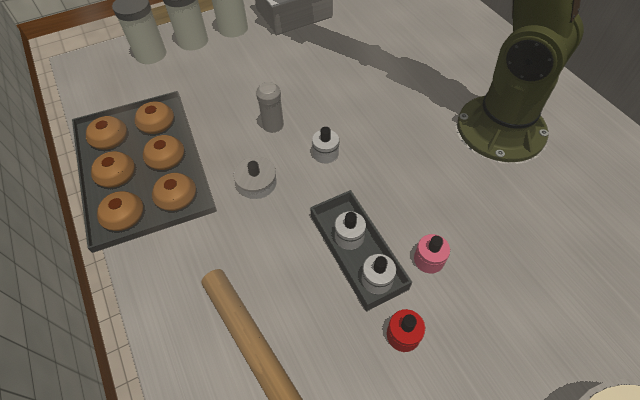

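The top view shows the caddy at about px (259,201) with white tins at (223,199) and (273,201). The loose tin is at (374,232), the flat tin at (373,154) and the shaker at (447,200). The pink and red look-alikes are at (217,252) and (173,192). Next I refine these positions with depth.

```bash
cat > h.py <<'E'
from cell import get_obs, optics, env, nets
import cv2, numpy as np
def cloud(cam,d):
    i=optics.camera_info(cam); f=200/np.tan(np.radians(i['fovy'])/2)
    v,u=np.mgrid[:400,:640]
    P=np.stack([(u-i['cx'])/f*d,(v-i['cy'])/f*d,d],-1)
    W=(P-np.array(i['t']))@np.array(i['R']); W[d==0]=np.nan
    return W
def circ(P,r0):
    from scipy.optimize import least_squares
    c0=P.mean(0); return least_squares(lambda c:np.hypot(*(P-c).T)-r0,c0).x
E
python3 - <<'E'
from h import *
for cam in ['top','scene']:
    z=np.load(f'pics/{cam}0.npz'); W=cloud(cam,z['d']); X=W.reshape(-1,3); 
    n=lambda c,r:X[np.hypot(X[:,0]-c[0],X[:,1]-c[1])<r]
    for name,c in dict(tin=(.436,-.139),end=(.504,.205),mid=(.502,.092)).items():
        Q=n(c,.045); k=Q[Q[:,2]>.07]; l=Q[(Q[:,2]>.05)&(Q[:,2]<.064)]
        print(cam,name,'knob',k[:,:2].mean(0).round(4),k[:,2].max().round(3),len(k),'lid minrect',cv2.minEnclosingCircle(l[:,:2].astype(np.float32)),np.median(l[:,2]).round(3))
    B=X[(abs(X[:,0]-.503)<.075)&(abs(X[:,1]-.13)<.15)&(X[:,2]>.032)&(X[:,2]<.042)]
    print(cam,'caddy',cv2.minAreaRect(B[:,:2].astype(np.float32)),len(B))
    print('table',np.nanmedian(X[(abs(X[:,0]-.43)<.03)&(abs(X[:,1])<.05)][:,2]))
E
```

```text
top tin knob [ 0.4349 -0.1373] 0.087 98 lid minrect ((0.4351898431777954, -0.13815291225910187), 0.03176208958029747) 0.053
top end knob [0.5004 0.2048] 0.092 106 lid minrect ((0.501133382320404, 0.20652414858341217), 0.03221588954329491) 0.058
top mid knob [0.5007 0.0935] 0.09 97 lid minrect ((0.5014374852180481, 0.09408535063266754), 0.03202226758003235) 0.058
top caddy ((0.5022079348564148, 0.13048911094665527), (0.24661555886268616, 0.10027825087308884), 89.0548095703125) 694
table -0.0003100905014007782
scene tin knob [ 0.436  -0.1358] 0.086 93 lid minrect ((0.4344416856765747, -0.13817404210567474), 0.032873332500457764) 0.053
scene end knob [0.5025 0.2076] 0.09 156 lid minrect ((0.5009580850601196, 0.20579184591770172), 0.03223299980163574) 0.056
scene mid knob [0.5028 0.0962] 0.09 139 lid minrect ((0.5016701221466064, 0.09388462454080582), 0.032291557639837265) 0.056
scene caddy ((0.5016829967498779, 0.12897777557373047), (0.24751853942871094, 0.10097680985927582), 89.09944915771484) 1058
table -0.0008425544003817181
```

```bash
cat > go.py <<'E'
import sys; from h import *
from scipy.spatial.transform import Rotation as Ro
def go(p,yaw):
    o=get_obs(); R=Ro.from_euler('xyz',o['tool_rot'],degrees=True); T=Ro.from_euler('xyz',[180,0,yaw],degrees=True)
    print('t',round(o['time_s'],2),'pos',np.round(o['tool_pos'],4),np.round(o['tool_rot'],1),'F',np.round(o['force'],1),'w',round(o['grip_width'],4),'gf',o['grasp_force'])
    print('shift mm',np.round(R.inv().apply(np.array(p)-o['tool_pos'])*1000,1),'turn',np.round((R.inv()*T).as_rotvec(degrees=True),1))
if __name__=='__main__': a=list(map(float,sys.argv[1:])); go(a[:3],a[3])
E
R='{"tx":140,"ty":-140,"wz":-35,"gripper":-1}'; python3 -m creep '[{"tx":140,"ty":-140,"wz":-35,"gripper":-1},{"tx":140,"ty":-140,"wz":-35,"gripper":-1},{"tx":140,"ty":-140,"wz":-35,"gripper":-1},{"tx":140,"ty":-140,"wz":-35,"gripper":-1},{"tx":140,"ty":-140,"wz":-35,"gripper":-1}]' 20; python3 go.py .501 .037 .2 89.1
```

```text
t 0.5 pos [ 0.2891 -0.5822  0.2226] [180.    0.   26.4] F [-0.1 -0.2  0.6] w 0.087 gf 0.0
shift mm [ 465.2 -460.3   22.5] turn [  0.    0.  -62.7]validation failed for argument at $[0]...
```

```bash
python3 -m creep '[{"wx":0,"wy":0,"wz":-7,"tx":28,"ty":-28,"tz":0,"gripper":-1},{"wx":0,"wy":0,"wz":-14,"tx":56,"ty":-56,"tz":0,"gripper":-1},{"wx":0,"wy":0,"wz":-21,"tx":84,"ty":-84,"tz":0,"gripper":-1},{"wx":0,"wy":0,"wz":-28,"tx":112,"ty":-112,"tz":0,"gripper":-1},{"wx":0,"wy":0,"wz":-35,"tx":140,"ty":-140,"tz":0,"gripper":-1}]' 20; python3 go.py .501 .037 .2 89.1
```

```text
time_s: 0.92
tool_pos: [0.3525, -0.3928, 0.2227]
tool_rot: [180.0, 0.0, 61.7]
force: [0.8, 0.6, -0.1]
grip_width: 0.0616
grasp_force: 0.0
t 0.92 pos [ 0.3525 -0.3928  0.2227] [180.    0.   61.7] F [ 0.8  0.6 -0.1] w 0.0616 gf 0.0
shift mm [448.9 -72.8  22.5] turn [  0.    0.  -27.4]
```

```bash
python3 -m creep '[{"wx":0,"wy":0,"wz":-6,"tx":40,"ty":-7,"tz":0,"gripper":-1},{"wx":0,"wy":0,"wz":-12,"tx":80,"ty":-13,"tz":0,"gripper":-1},{"wx":0,"wy":0,"wz":-18,"tx":120,"ty":-20,"tz":0,"gripper":-1},{"wx":0,"wy":0,"wz":-24,"tx":160,"ty":-26,"tz":0,"gripper":-1},{"wx":0,"wy":0,"wz":-27.5,"tx":200,"ty":-33,"tz":0,"gripper":-1}]' 20; python3 go.py .501 .037 .2 89.1
```

```text
time_s: 1.33
tool_pos: [0.4193, -0.2014, 0.2229]
tool_rot: [180.0, 0.1, 89.2]
force: [1.1, -1.0, -0.4]
grip_width: 0.0279
grasp_force: 0.0
t 1.33 pos [ 0.4193 -0.2014  0.2229] [1.80e+02 1.00e-01 8.92e+01] F [ 1.1 -1.  -0.4] w 0.0279 gf 0.0
shift mm [239.5  78.2  22.7] turn [0.  0.1 0.1]
```

```bash
python3 -m creep '[{"wx":0,"wy":0,"wz":0,"tx":40,"ty":6,"tz":0,"gripper":-1},{"wx":0,"wy":0,"wz":0,"tx":80,"ty":12,"tz":0,"gripper":-1},{"wx":0,"wy":0,"wz":0,"tx":120,"ty":18,"tz":0,"gripper":-1},{"wx":0,"wy":0,"wz":0,"tx":160,"ty":24,"tz":0,"gripper":-1},{"wx":0,"wy":0,"wz":0,"tx":200,"ty":30,"tz":0,"gripper":-1}]' 20; python3 go.py .501 .037 .1 89.1
```

```text
time_s: 1.75
tool_pos: [0.4527, -0.0019, 0.223]
tool_rot: [179.9, 0.1, 88.9]
force: [0.6, -0.5, -0.1]
grip_width: 0.0016
grasp_force: 0.0
t 1.75 pos [ 0.4527 -0.0019  0.223 ] [1.799e+02 1.000e-01 8.890e+01] F [ 0.6 -0.5 -0.1] w 0.0016 gf 0.0
shift mm [ 40.   47.4 123. ] turn [ 0.1  0.1 -0.2]
```

```bash
python3 -m creep '[{"wx":0,"wy":0,"wz":0,"tx":20,"ty":24,"tz":10,"gripper":-1},{"wx":0,"wy":0,"wz":0,"tx":40,"ty":47,"tz":30,"gripper":-1},{"wx":0,"wy":0,"wz":0,"tx":40,"ty":47,"tz":65,"gripper":-1},{"wx":0,"wy":0,"wz":0,"tx":40,"ty":47,"tz":100,"gripper":-1},{"wx":0,"wy":0,"wz":0,"tx":40,"ty":47,"tz":123,"gripper":-1}]' 20; python3 go.py .501 .037 .028 89.1; python3 - <<'E'
from h import *
p,d=optics.read_camera('scene'); cv2.imwrite('pics/s1.png',cv2.resize(p[120:360,240:480,::-1],None,fx=2,fy=2))
E
```

```text
time_s: 2.17
tool_pos: [0.4992, 0.0358, 0.0968]
tool_rot: [-179.8, -0.0, 89.0]
force: [-0.2, 0.1, -0.2]
grip_width: 0.0004
grasp_force: 0.0
t 2.17 pos [0.4992 0.0358 0.0968] [-179.8   -0.    89. ] F [-0.2  0.1 -0.2] w 0.0004 gf 0.0
shift mm [ 1.2  2.  68.8] turn [-0.2 -0.  -0.1]
```

View pics/s1.png

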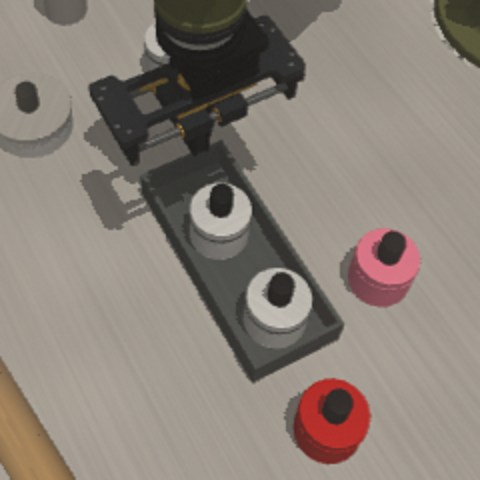

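The shut fingers (crop px 200,135) hang above the empty −y end of the caddy, short of tin_mid at (220,215), with the body lying across the row as intended. Next: descend, then push.

```bash
python3 -m creep '[{"wx":0,"wy":0,"wz":0,"tx":1,"ty":2,"tz":20,"gripper":-1},{"wx":0,"wy":0,"wz":0,"tx":1,"ty":2,"tz":40,"gripper":-1},{"wx":0,"wy":0,"wz":0,"tx":1,"ty":2,"tz":55,"gripper":-1},{"wx":0,"wy":0,"wz":0,"tx":1,"ty":2,"tz":68,"gripper":-1},{"wx":0,"wy":0,"wz":0,"tx":1,"ty":2,"tz":68,"gripper":-1}]' 20; python3 go.py .501 .0965 .028 89.1
```

```text
time_s: 2.63
tool_pos: [0.5011, 0.0359, 0.03]
tool_rot: [-179.8, 0.0, 88.9]
force: [-0.7, -0.1, -0.1]
grip_width: 0.0007
grasp_force: 0.0
t 2.63 pos [0.5011 0.0359 0.03  ] [-179.8    0.    88.9] F [-0.7 -0.1 -0.1] w 0.0007 gf 0.0
shift mm [60.6 -1.3  2. ] turn [-0.2 -0.  -0.2]
```

```bash
python3 -m creep '[{"wx":0,"wy":0,"wz":0,"tx":5,"ty":0,"tz":0,"gripper":-1},{"wx":0,"wy":0,"wz":0,"tx":10,"ty":0,"tz":0,"gripper":-1},{"wx":0,"wy":0,"wz":0,"tx":14,"ty":0,"tz":0,"gripper":-1},{"wx":0,"wy":0,"wz":0,"tx":18,"ty":0,"tz":0,"gripper":-1},{"wx":0,"wy":0,"wz":0,"tx":22,"ty":0,"tz":0,"gripper":-1}]' 20; python3 -m creep '[{"wx":0,"wy":0,"wz":0,"tx":4,"ty":0,"tz":0,"gripper":-1},{"wx":0,"wy":0,"wz":0,"tx":8,"ty":0,"tz":0,"gripper":-1},{"wx":0,"wy":0,"wz":0,"tx":12,"ty":0,"tz":0,"gripper":-1},{"wx":0,"wy":0,"wz":0,"tx":16,"ty":0,"tz":0,"gripper":-1},{"wx":0,"wy":0,"wz":0,"tx":20,"ty":0,"tz":0,"gripper":-1}]' 20
```

```text
time_s: 3.05
tool_pos: [0.5036, 0.0583, 0.0324]
tool_rot: [179.9, 0.1, 88.9]
force: [-0.2, -1.0, 0.1]
grip_width: 0.0
grasp_force: 0.9
time_s: 3.47
tool_pos: [0.5033, 0.0786, 0.0315]
tool_rot: [-180.0, 0.0, 88.9]
force: [-0.0, -1.9, 1.0]
grip_width: 0.0006
grasp_force: 0.9
```

```bash
python3 go.py .501 .0965 .03 89.1; python3 - <<'E'
from h import *
p,d=optics.read_camera('scene'); cv2.imwrite('pics/s2.png',cv2.resize(p[120:360,240:480,::-1],None,fx=2,fy=2))
E
```

```text
t 3.47 pos [0.5033 0.0786 0.0315] [-180.     0.    88.9] F [-0.  -1.9  1. ] w 0.0006 gf 0.9469823900053598
shift mm [17.9 -2.6  1.5] turn [-0.   0.  -0.2]
```

View pics/s2.png

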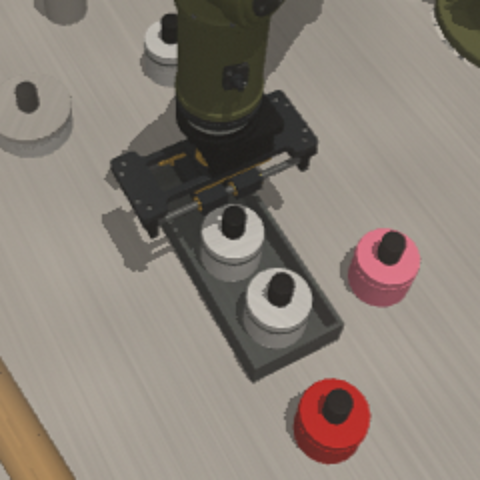

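tin_mid (crop px 233,235) is sliding upright toward tin_end (280,300), so I continue the push.

```bash
python3 -m creep '[{"wx":0,"wy":0,"wz":0,"tx":4,"ty":0,"tz":0,"gripper":-1},{"wx":0,"wy":0,"wz":0,"tx":8,"ty":0,"tz":0,"gripper":-1},{"wx":0,"wy":0,"wz":0,"tx":12,"ty":0,"tz":0,"gripper":-1},{"wx":0,"wy":0,"wz":0,"tx":16,"ty":0,"tz":0,"gripper":-1},{"wx":0,"wy":0,"wz":0,"tx":18,"ty":0,"tz":0,"gripper":-1}]' 20; python3 -m creep '[{"wx":0,"wy":0,"wz":0,"tx":-8,"ty":0,"tz":0,"gripper":-1},{"wx":0,"wy":0,"wz":0,"tx":-20,"ty":0,"tz":-20,"gripper":-1},{"wx":0,"wy":0,"wz":0,"tx":-30,"ty":0,"tz":-50,"gripper":-1},{"wx":0,"wy":0,"wz":0,"tx":-40,"ty":0,"tz":-85,"gripper":-1},{"wx":0,"wy":0,"wz":0,"tx":-40,"ty":0,"tz":-120,"gripper":-1}]' 20; python3 go.py .4349 -.138 .15 89.1
```

```text
time_s: 3.93
tool_pos: [0.5036, 0.0972, 0.0315]
tool_rot: [-180.0, -0.0, 88.9]
force: [-0.7, -1.9, 0.7]
grip_width: 0.0005
grasp_force: 0.6
time_s: 4.35
tool_pos: [0.5022, 0.0536, 0.1522]
tool_rot: [-179.9, 0.0, 88.7]
force: [1.3, -0.5, 0.3]
grip_width: 0.0003
grasp_force: 0.0
t 4.35 pos [0.5022 0.0536 0.1522] [-179.9    0.    88.7] F [ 1.3 -0.5  0.3] w 0.0003 gf 0.0
shift mm [-193.   -63.     2.4] turn [-0.1  0.  -0.4]
```

```bash
python3 -m creep '[{"wx":0,"wy":0,"wz":0,"tx":-38,"ty":-12,"tz":0,"gripper":0.15},{"wx":0,"wy":0,"wz":0,"tx":-76,"ty":-25,"tz":0,"gripper":0.15},{"wx":0,"wy":0,"wz":0,"tx":-114,"ty":-37,"tz":0,"gripper":0.15},{"wx":0,"wy":0,"wz":0,"tx":-152,"ty":-50,"tz":0,"gripper":0.15},{"wx":0,"wy":0,"wz":0,"tx":-190,"ty":-62,"tz":0,"gripper":0.15}]' 20; python3 -m creep '[{"wx":0,"wy":0,"wz":0,"tx":-3,"ty":-1,"tz":0,"gripper":0.15},{"wx":0,"wy":0,"wz":0,"tx":-3,"ty":-1,"tz":0,"gripper":0.15}]' 20;  python3 - <<'E'
from go import *
go((.4349,-.138,.0575),88.9)
o=get_obs(); p,d=optics.read_camera('wrist'); i=optics.camera_info('wrist')
cv2.imwrite('pics/w1.png',p[:,:,::-1])
f=200/np.tan(np.radians(i['fovy'])/2); v,u=np.mgrid[:400,:640]; dx=u-i['cx'];dy=v-i['cy'];r=np.hypot(dx,dy)+1e-9;th=r/f
s=np.tan(np.minimum(th,1.4))/r; P=np.stack([dx*s*d,dy*s*d,d,np.ones_like(d)],-1).reshape(-1,4)[((d>0)&(th<1.3)).ravel()]
T=np.array(i['tool_from_camera']); R=Ro.from_euler('xyz',o['tool_rot'],degrees=True)
X=R.apply((P@T.T)[:,:3])+o['tool_pos']
Q=X[np.hypot(X[:,0]-.435,X[:,1]+.138)<.045]
l=Q[(Q[:,2]>.046)&(Q[:,2]<.062)];k=Q[(Q[:,2]>.076)&(Q[:,2]<.095)]
print(len(l),len(k),cv2.minEnclosingCircle(l[:,:2].astype(np.float32)),np.median(l[:,2]),k.mean(0))
# caddy tins from top
p,d=optics.read_camera('top'); X=cloud('top',d).reshape(-1,3); B=X[(abs(X[:,0]-.502)<.05)&(abs(X[:,1]-.13)<.12)]
l=B[(B[:,2]>.05)&(B[:,2]<.064)]
from scipy.cluster.vq import kmeans
for c in kmeans(l[:,:2],np.array([[.501,.138],[.501,.206]]))[0]:
    q=l[np.hypot(*(l[:,:2]-c).T)<.034]; print(cv2.minEnclosingCircle(q[:,:2].astype(np.float32)))
E
```

```text
time_s: 4.77
tool_pos: [0.4361, -0.1345, 0.1518]
tool_rot: [179.9, 0.0, 88.9]
force: [1.3, -0.0, 0.4]
grip_width: 0.0257
grasp_force: 0.0
time_s: 4.93
tool_pos: [0.435, -0.1384, 0.1514]
tool_rot: [-180.0, 0.0, 88.5]
force: [0.6, 0.9, 0.3]
grip_width: 0.0389
grasp_force: 0.0
t 4.93 pos [ 0.435  -0.1384  0.1514] [-180.     0.    88.5] F [0.6 0.9 0.3] w 0.0389 gf 0.0
shift mm [ 0.4 -0.1 93.9] turn [-0.   0.  -0.4]
3153 722 ((0.43521741032600403, -0.1408376693725586), 0.03226742520928383) 0.05455487138459228 [ 0.43548055 -0.13981187  0.08403853]
((0.5051503777503967, 0.14012578129768372), 0.03200092911720276)
((0.5015487670898438, 0.20410726964473724), 0.03336102515459061)
```

View pics/w1.png

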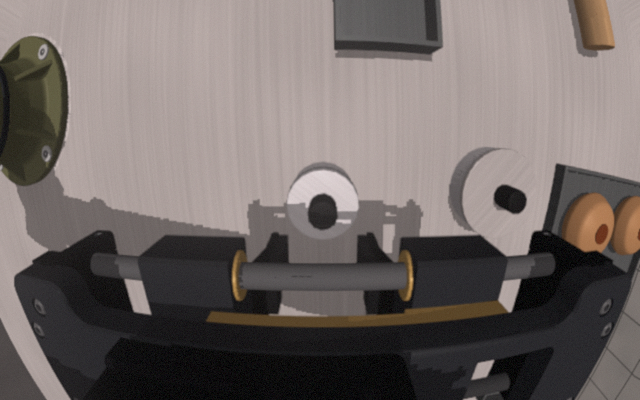

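The wrist view shows the tin's knob (px 322,208) centred between the fingers, with the flat tin (497,195) well clear. Next: descend and grip.

```bash
python3 -m creep '[{"wx":0,"wy":0,"wz":0,"tx":-1,"ty":0,"tz":15,"gripper":0.15},{"wx":0,"wy":0,"wz":0,"tx":-1,"ty":0,"tz":40,"gripper":0.15},{"wx":0,"wy":0,"wz":0,"tx":-1,"ty":0,"tz":65,"gripper":0.15},{"wx":0,"wy":0,"wz":0,"tx":-1,"ty":0,"tz":82,"gripper":0.15},{"wx":0,"wy":0,"wz":0,"tx":-1,"ty":0,"tz":92,"gripper":0.15}]' 20; python3 go.py .435 -.139 .0575 88.9
```

```text
time_s: 5.45
tool_pos: [0.4356, -0.1339, 0.0575]
tool_rot: [-179.9, -0.1, 89.1]
force: [-0.1, 0.3, 0.6]
grip_width: 0.0496
grasp_force: 0.0
t 5.45 pos [ 0.4356 -0.1339  0.0575] [-1.799e+02 -1.000e-01  8.910e+01] F [-0.1  0.3  0.6] w 0.0496 gf 0.0
shift mm [-5.1 -0.5  0. ] turn [-0.1 -0.1  0.2]
```

```bash
python3 -m creep '[{"wx":0,"wy":0,"wz":0,"tx":-5,"ty":0,"tz":0,"gripper":0.15},{"wx":0,"wy":0,"wz":0,"tx":-5,"ty":0,"tz":0,"gripper":0.15}]' 20; python3 -m creep '[{"wx":0,"wy":0,"wz":0,"tx":0,"ty":0,"tz":0,"gripper":-1},{"wx":0,"wy":0,"wz":0,"tx":0,"ty":0,"tz":0,"gripper":-1},{"wx":0,"wy":0,"wz":0,"tx":0,"ty":0,"tz":0,"gripper":-1},{"wx":0,"wy":0,"wz":0,"tx":0,"ty":0,"tz":0,"gripper":-1},{"wx":0,"wy":0,"wz":0,"tx":0,"ty":0,"tz":0,"gripper":-1}]' 30;  python3 go.py .435 -.139 .0575 88.9
```

```text
time_s: 5.62
tool_pos: [0.4366, -0.1413, 0.0597]
tool_rot: [180.0, -0.0, 89.0]
force: [0.1, -0.0, -0.4]
grip_width: 0.05
grasp_force: 0.0
time_s: 6.03
tool_pos: [0.4363, -0.1417, 0.0601]
tool_rot: [180.0, 0.0, 88.9]
force: [-1.5, -0.7, 1.9]
grip_width: 0.0243
grasp_force: 0.9
t 6.03 pos [ 0.4363 -0.1417  0.0601] [180.    0.   88.9] F [-1.5 -0.7  1.9] w 0.0243 gf 0.874362587928772
shift mm [ 2.7 -1.3  2.6] turn [ 0.  0. -0.]
```

```bash
python3 -m creep '[{"wx":0,"wy":0,"wz":0,"tx":0,"ty":0,"tz":0,"gripper":-1},{"wx":0,"wy":0,"wz":0,"tx":0,"ty":0,"tz":0,"gripper":-1},{"wx":0,"wy":0,"wz":0,"tx":0,"ty":0,"tz":0,"gripper":-1}]' 30; python3 -m creep '[{"wx":0,"wy":0,"wz":0,"tx":0,"ty":0,"tz":-10,"gripper":-1},{"wx":0,"wy":0,"wz":0,"tx":0,"ty":0,"tz":-25,"gripper":-1},{"wx":0,"wy":0,"wz":0,"tx":0,"ty":0,"tz":-45,"gripper":-1},{"wx":0,"wy":0,"wz":0,"tx":0,"ty":0,"tz":-70,"gripper":-1},{"wx":0,"wy":0,"wz":0,"tx":0,"ty":0,"tz":-80,"gripper":-1}]' 30;  python3 go.py .501 .058 .14 89.1;  python3 - <<'E'
from h import *
p,d=optics.read_camera('scene'); cv2.imwrite('pics/s3.png',cv2.resize(p[80:320,220:460,::-1],None,fx=2,fy=2))
E
```

```text
time_s: 6.28
tool_pos: [0.4361, -0.1417, 0.0598]
tool_rot: [-180.0, 0.0, 88.9]
force: [-1.2, -0.9, 4.6]
grip_width: 0.0231
grasp_force: 29.9
time_s: 6.7
tool_pos: [0.4376, -0.1418, 0.1426]
tool_rot: [179.8, 0.1, 88.9]
force: [0.6, -0.0, -1.2]
grip_width: 0.023
grasp_force: 29.9
t 6.7 pos [ 0.4376 -0.1418  0.1426] [1.798e+02 1.000e-01 8.890e+01] F [ 0.6 -0.  -1.2] w 0.023 gf 29.946412488352507
shift mm [200.9  59.6   2.5] turn [ 0.2  0.1 -0.2]
```

View pics/s3.png

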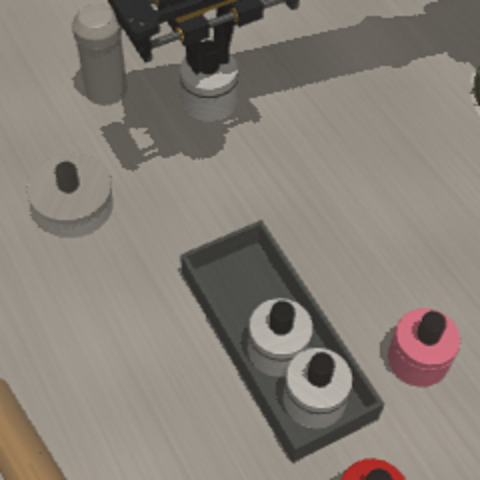

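Lifted upright (crop px 210,85), with the two caddy tins side by side and a wide free space at (230,280). Next: carry the tin over.

```bash
python3 -m creep '[{"wx":0,"wy":0,"wz":0,"tx":20,"ty":6,"tz":0,"gripper":-1},{"wx":0,"wy":0,"wz":0,"tx":50,"ty":15,"tz":0,"gripper":-1},{"wx":0,"wy":0,"wz":0,"tx":85,"ty":25,"tz":0,"gripper":-1},{"wx":0,"wy":0,"wz":0,"tx":120,"ty":36,"tz":0,"gripper":-1},{"wx":0,"wy":0,"wz":0,"tx":150,"ty":45,"tz":0,"gripper":-1}]' 30; python3 -m creep '[{"wx":0,"wy":0,"wz":0,"tx":20,"ty":6,"tz":0,"gripper":-1},{"wx":0,"wy":0,"wz":0,"tx":38,"ty":11,"tz":0,"gripper":-1},{"wx":0,"wy":0,"wz":0,"tx":50,"ty":15,"tz":0,"gripper":-1},{"wx":0,"wy":0,"wz":0,"tx":50,"ty":15,"tz":0,"gripper":-1}]' 30;  python3 go.py .501 .058 .064 89.1; python3 - <<'E'
from h import *
p,d=optics.read_camera('wrist'); cv2.imwrite('pics/w2.png',p[:,:,::-1])
E
```

```text
time_s: 7.17
tool_pos: [0.4839, 0.01, 0.1388]
tool_rot: [-180.0, -0.0, 88.9]
force: [0.7, -0.1, -2.2]
grip_width: 0.0234
grasp_force: 29.9
time_s: 7.5
tool_pos: [0.4997, 0.061, 0.1387]
tool_rot: [-180.0, -0.1, 89.2]
force: [0.2, 0.1, -2.6]
grip_width: 0.0237
grasp_force: 29.9
t 7.5 pos [0.4997 0.061  0.1387] [-1.80e+02 -1.00e-01  8.92e+01] F [ 0.2  0.1 -2.6] w 0.0237 gf 29.9460499570705
shift mm [-3.2  1.3 74.7] turn [-0.  -0.1  0.1]
```

View pics/w2.png

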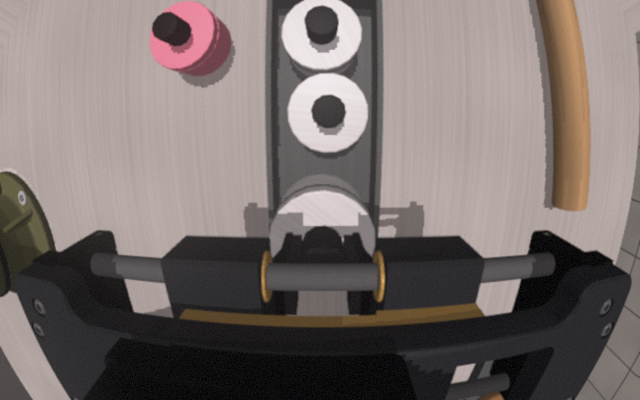

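The held tin (px 323,230) is centred between the caddy walls (270–380) and clear of tin_mid (328,112). Next: lower it in.

```bash
python3 -m creep '[{"wx":0,"wy":0,"wz":0,"tx":-3,"ty":1,"tz":12,"gripper":-1},{"wx":0,"wy":0,"wz":0,"tx":-3,"ty":1,"tz":28,"gripper":-1},{"wx":0,"wy":0,"wz":0,"tx":-3,"ty":1,"tz":44,"gripper":-1},{"wx":0,"wy":0,"wz":0,"tx":-3,"ty":1,"tz":58,"gripper":-1},{"wx":0,"wy":0,"wz":0,"tx":-3,"ty":1,"tz":68,"gripper":-1}]' 30; python3 -m creep '[{"wx":0,"wy":0,"wz":0,"tx":0,"ty":0,"tz":1,"gripper":-1},{"wx":0,"wy":0,"wz":0,"tx":0,"ty":0,"tz":2,"gripper":-1},{"wx":0,"wy":0,"wz":0,"tx":0,"ty":0,"tz":2,"gripper":-1}]' 30; python3 go.py .501 .058 .064 89.1
```

```text
time_s: 7.97
tool_pos: [0.4993, 0.0519, 0.0689]
tool_rot: [-179.8, 0.1, 88.8]
force: [-0.6, -0.3, -2.9]
grip_width: 0.0233
grasp_force: 29.9
time_s: 8.22
tool_pos: [0.5011, 0.0538, 0.0697]
tool_rot: [180.0, 0.0, 88.9]
force: [-0.4, 0.5, -2.7]
grip_width: 0.0233
grasp_force: 29.9
t 8.22 pos [0.5011 0.0538 0.0697] [180.    0.   88.9] F [-0.4  0.5 -2.7] w 0.0233 gf 29.945924647618085
shift mm [ 4.2 -0.2  5.7] turn [ 0.   0.  -0.2]
```

Still hanging (−2.7 N), about 5 mm above the floor.

```bash
python3 -m creep '[{"wx":0,"wy":0,"wz":0,"tx":2,"ty":0,"tz":1,"gripper":-1},{"wx":0,"wy":0,"wz":0,"tx":4,"ty":0,"tz":2,"gripper":-1},{"wx":0,"wy":0,"wz":0,"tx":4,"ty":0,"tz":3,"gripper":-1},{"wx":0,"wy":0,"wz":0,"tx":4,"ty":0,"tz":4,"gripper":-1},{"wx":0,"wy":0,"wz":0,"tx":4,"ty":0,"tz":4,"gripper":-1}]' 30; python3 -m creep '[{"wx":0,"wy":0,"wz":0,"tx":0,"ty":0,"tz":1,"gripper":-1},{"wx":0,"wy":0,"wz":0,"tx":0,"ty":0,"tz":1,"gripper":-1}]' 30
```

```text
time_s: 8.63
tool_pos: [0.5009, 0.0583, 0.0655]
tool_rot: [-180.0, 0.0, 88.9]
force: [-0.7, -0.6, -1.5]
grip_width: 0.0232
grasp_force: 29.9
time_s: 8.8
tool_pos: [0.5008, 0.0582, 0.0644]
tool_rot: [-180.0, 0.0, 88.9]
force: [0.1, 0.2, -2.2]
grip_width: 0.0232
grasp_force: 29.9
```

```bash
python3 -m creep '[{"wx":0,"wy":0,"wz":0,"tx":0,"ty":0,"tz":0.5,"gripper":-1},{"wx":0,"wy":0,"wz":0,"tx":0,"ty":0,"tz":0.5,"gripper":-1}]' 30;python3 -m creep '[{"wx":0,"wy":0,"wz":0,"tx":0,"ty":0,"tz":0.5,"gripper":-1},{"wx":0,"wy":0,"wz":0,"tx":0,"ty":0,"tz":0.5,"gripper":-1}]' 30
```

```text
time_s: 8.97
tool_pos: [0.501, 0.0582, 0.064]
tool_rot: [180.0, 0.0, 88.9]
force: [0.1, 0.8, -1.8]
grip_width: 0.0234
grasp_force: 29.9
time_s: 9.13
tool_pos: [0.501, 0.0583, 0.0639]
tool_rot: [180.0, 0.0, 88.9]
force: [-1.5, 0.6, 2.9]
grip_width: 0.0232
grasp_force: 29.9
```

Contact: the force rose to +2.9 N. Next: release gently to 50 mm, check, and rise.

```bash
python3 -m creep '[{"wx":0,"wy":0,"wz":0,"tx":0,"ty":0,"tz":0,"gripper":-0.3},{"wx":0,"wy":0,"wz":0,"tx":0,"ty":0,"tz":0,"gripper":-0.1},{"wx":0,"wy":0,"wz":0,"tx":0,"ty":0,"tz":0,"gripper":0.1},{"wx":0,"wy":0,"wz":0,"tx":0,"ty":0,"tz":0,"gripper":0.15},{"wx":0,"wy":0,"wz":0,"tx":0,"ty":0,"tz":0,"gripper":0.15}]' 30;python3 -m creep '[{"wx":0,"wy":0,"wz":0,"tx":0,"ty":0,"tz":-10,"gripper":0.15},{"wx":0,"wy":0,"wz":0,"tx":0,"ty":0,"tz":-30,"gripper":0.15},{"wx":0,"wy":0,"wz":0,"tx":0,"ty":0,"tz":-60,"gripper":0.15},{"wx":0,"wy":0,"wz":0,"tx":0,"ty":0,"tz":-90,"gripper":0.15},{"wx":0,"wy":0,"wz":0,"tx":0,"ty":0,"tz":-120,"gripper":0.15}]' 30; python3 -m creep '[{"wx":0,"wy":0,"wz":0,"tx":-40,"ty":0,"tz":0,"gripper":0.15},{"wx":0,"wy":0,"wz":0,"tx":-80,"ty":0,"tz":0,"gripper":0.15},{"wx":0,"wy":0,"wz":0,"tx":-120,"ty":0,"tz":0,"gripper":0.15},{"wx":0,"wy":0,"wz":0,"tx":-140,"ty":0,"tz":0,"gripper":0.15},{"wx":0,"wy":0,"wz":0,"tx":-140,"ty":0,"tz":0,"gripper":0.15}]' 30; python3 - <<'E'
from h import *
p,d=optics.read_camera('scene'); cv2.imwrite('pics/s4.png',cv2.resize(p[120:360,240:480,::-1],None,fx=2,fy=2))
X=cloud('scene',d).reshape(-1,3)
for y in (.06,.14,.205):
    q=X[(np.hypot(X[:,0]-.502,X[:,1]-y)<.04)&(X[:,2]>.045)&(X[:,2]<.068)]; print(y,len(q),np.median(q[:,2]) if len(q) else 0)
E
```

```text
time_s: 9.55
tool_pos: [0.5011, 0.0583, 0.0635]
tool_rot: [180.0, 0.0, 88.9]
force: [0.7, 0.1, 0.3]
grip_width: 0.0464
grasp_force: 0.0
time_s: 9.97
tool_pos: [0.5007, 0.0586, 0.1855]
tool_rot: [180.0, -0.0, 88.9]
force: [0.5, -0.3, -0.2]
grip_width: 0.0499
grasp_force: 0.0
time_s: 10.38
tool_pos: [0.4977, -0.0882, 0.1841]
tool_rot: [180.0, 0.1, 88.4]
force: [0.0, 0.1, -0.4]
grip_width: 0.0499
grasp_force: 0.0
0.06 557 0.05636986265258966
0.14 643 0.056451797288366905
0.205 756 0.05629686366987053
```

View pics/s4.png

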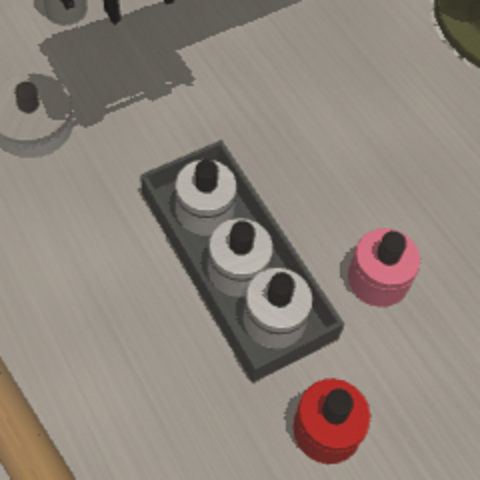

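All three tins stand upright on the caddy floor (crop px (205,185), (240,250), (280,300)), with lids at equal height and the gripper clear.

```bash
python3 -c "
from cell import env; print(env.sign_off())"
```

```text
the job is handed in; nothing more can be done
None
```

The loose tin now stands in the caddy with the other two, all three upright on its floor, and I handed the job in at about 10.5 s of the 48 s allowed; the sign-off returned no verdict.

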